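# Grease a bearing block on its sloped stand

### The arm

A 6-joint arm with a two-finger parallel gripper is mounted at the origin on a cart in front of the work surface, level with it; the furniture and walls round the work are solid. World frame = base frame: x ahead of the robot, y to its left, z up, the work surface at z = 0. Lengths are in m, angles in rad, forces in N, time in s.
With the tool pointing down it reaches from about 0.25 to 0.775 m from the base axis. Payload 4 kg.
Tool frame: the origin (TCP) lies at the very end of the fingers, on their centre line; the grasp point (between the pads) lies 19 mm behind it; z points along the fingers, y is the line along which they close (so a half turn about z gives the same grasp; the last joint's range is limited). The gripper opens to 94 mm and grips with 3 to 60 N. Pads are 16 mm wide; open, the fingers measure 119 mm over their backs; the gripper's body (75 mm by 177 mm) begins 78 mm behind the grasp point.
Start: joints at [1.178, 0.087, 1.371, -0, 1.684, -0.103], TCP at [0.157, 0.527, 0.206] pointing down, gripper open.
Joint ranges: [-3.1, 3.1], [-0.76, 2.03], [0.27, 2.55], [-1.08, 4.22], [0.17, 2.65], [-2.57, 2.57]. Speed limits (rad/s): [2.79, 2.79, 3.14, 3.14, 3.14, 3.14].

### API

Orientations are given as [roll, pitch, yaw] about the fixed x, y, z axes, in that order (R = Rz(yaw) Ry(pitch) Rx(roll)).
In Python, from bench import robot, vision gives the robot as it stands.
- The arm moves only by the shell command python3 -m crank 'ROWS'. ROWS is JSON, a list of rows, each a list of 3 entries, a list of its own where there are three numbers: the closure, from 0 (fully open) to 1 (shut), then the shift along the tool's x, y, z in m, then the turn, a rotation vector about the tool's x, y, z in degrees. A call has 1 to 8 rows; each row shifts and turns the commanded pose from where the row before left it, along the tool's axes as they then stand; what a row does not reach is not made up. A row lasts 1/10 s, in which the tool goes at most 50 mm and 8.59 degrees, less where a joint would pass 70% of its speed; a pose out of reach is approached as far as the arm can. A call with a gripper value outside its range is refused whole. The fingers move at their own pace and stop on an object; the grip force is fixed at half the most. Time passes only in rows, so rows that do not move let the fingers close. It gives the time, the measured TCP pose, the force, the opening and the grip force at its end, in the units of the state.
- robot.get_obs(): the state, without advancing time (a new reading comes with each control period).
- vision.snapshot(name): name is "scene" or "top" or "wrist"; returns a dict with "color" (384x512x3 uint8, red, green, blue), "z_map" (384x512 float32, m along the optical axis (not along the pixel's ray), 0 where there is no reading), "fx", "fy", "cx", "cy" (pixels), "R" (3x3) and "t" (3): a world point X has camera coordinates R X + t. Camera axes: x right, y down, z forward; pixel columns grow to the right and rows downward; lengths in m; the calibration is good to about 2 mm. A picture is of the moment at which its call begins.
- robot.close_job(): hands the job in; it is judged then, once.
The state is a dict: "time": time; "joint_positions": joint angles; "qvel": joint speeds; "joint_torque": joint torques, N m; "tool_pos": TCP position; "ee_rot": TCP orientation; "wrist_force": force on the tool from outside, world axes, zero at the start; "wrist_torque": the same for the moment, N m; "width": finger opening in m; "finger_force": force on a finger pad.
Only numpy, scipy, OpenCV 4.12 (cv2) and the standard library are available. Lean on these libraries where they do the work, as an engineer would, in place of code of your own. Each camera call takes 0.05 s, during which the arm holds its last target. There are 200 camera calls.

### The job

Set the grey bearing block on the sloped seat of the little stand, lengthwise along the slope between the corner tabs, flat on the seat with its grease nipple up, and let go of it. Then take the grease coupler by its square grip and press it squarely, mouth first, onto the tilted nipple, past the snap and on until its rim is down on the block, and hold it pressed there against its spring for three seconds. Finish while still holding it pressed home (its spring pushes it back off if you let go), and leave the other things where they are.

Things in the scene. Friction and masses are not known exactly. Their poses are not given: they have to be found in the camera images.
- block_mid (a point): centre of the loose bearing block (0.4 kg): grey steel, 80 mm along x, 44 mm along y, 28 mm high (z up), a round steel grease nipple amid its top and a low bolt head (14 mm wide, 4 mm high) 30 mm either side of it along x. 14 mm above its underside. Lies flat, nipple up; half a turn makes no difference. Grasp it across the 44 mm, fingers astride the nipple
- nipple_tip (a point): tip of the grease nipple on the block's middle axis, 23 mm above the block's top face (51 mm above its underside); z points out along the nipple. Round: 10 mm wide at the tip, a 45 degree cone to a 22 mm head 6 mm below the tip, then narrowing to a 16 mm neck from 13 mm below the tip to the block
- seat: the stand's steel seat, origin at the middle of its top face, 94 mm along x, 36 mm along y (narrower than the block: fingers pass beside it). Slopes 25 degrees: x points up the slope, away from the robot, z is its outward normal. End stops (lower 9, upper 6 mm high) and 6 mm high tabs along the last 12 mm of each side leave the block 2.5 mm play each way; block_mid belongs at z = 14 mm
- coupler_mid (a point): half-way up the loose grease coupler (0.3 kg, 92 mm high), 46 mm above its mouth; z from mouth to top. Stands upright, mouth down. From the mouth up: round dark steel socket 40 mm wide, 36 mm high, 25 mm bore; bright square grip 26 x 26 mm (sides along x and y) from 36 to 88 mm; small cap. The grip's middle is 16 mm above this point
- coupler_mouth (a point): centre of the coupler's mouth rim, on its axis, 46 mm below coupler_mid; z as there. Four spring balls in the bore, 8 mm inside the mouth, snap over the nipple's head. Any turn about its axis fits
- plunger (a joint): travel (m) of the coupler's spring plunger, 0 at rest, its face 10 mm inside the mouth. The nipple's tip pushes it in: 4 N at first, 600 N/m more. The balls resist most (total push about 12 N) at 0.001 to 0.002, snap over the head and are well behind it by 0.009; at 0.013 the rim stops on the block (about 12 N, mouth 23 mm beyond the nipple's tip). Let go, it springs back
- jar_umber: bystander: screw-lid glass jar, 72 mm wide, 78 mm high; origin at its underside
- mixing_cup: bystander: small white plastic cup, 71 mm wide, 56 mm high; origin at its underside
- palette_dish: bystander: shallow white dish, 79 mm wide, 18 mm high; origin at its underside
- glass_cutter: bystander: glass cutter with a wooden shaft, 129 mm long, 12 mm thick, lying; long along its y; origin at its underside
- mop_brush: bystander: small paint brush, 124 mm long along its y, 9 mm thick, lying; origin at its underside
- stand: the fixed stand: wooden foot 110 x 100 mm (16 mm thick), round steel column 30 mm wide, and the seat on top, 78 mm above the work surface at its middle. Origin under the foot's centre, straight below the seat's middle; z up; x points the way the seat rises, roughly away from the robot
Mind the look-alikes: they are no part of the job. Leave any yellow look-alike of the stand alone.

How it is judged:
On the way, in this order (a step that is already met when the one before it is completed fails the run):
1. the bearing block sits flat on the sloped seat between its stops, nipple up, let go (x of block_mid in the frame of seat between -0.007 and 0.007 m and y of block_mid in the frame of seat between -0.007 and 0.007 m and z of block_mid in the frame of seat between 0.01 and 0.018 m and angle between the z axis of block_mid and the z axis of seat, either way round below 0.1 rad and angle between the x axis of block_mid and the x axis of seat, either way round below 0.15 rad and angle between block_mid's own z axis and vertical below 0.7 rad and contact force between the fingers and bearing_block below 0.1 N and linear speed of bearing_block below 0.02 m/s), for 0.2 s.
2. the coupler is snapped over the nipple and held pressed home for 2.5 s (value of joint plunger above 0.009 m and z of coupler_mouth in the frame of nipple_tip between -0.026 and -0.019 m and x of coupler_mouth in the frame of nipple_tip between -0.005 and 0.005 m and y of coupler_mouth in the frame of nipple_tip between -0.005 and 0.005 m and angle between the z axis of coupler_mid and the z axis of nipple_tip, either way round below 0.12 rad and contact force between the fingers and coupler above 3 N and x of block_mid in the frame of seat between -0.007 and 0.007 m and y of block_mid in the frame of seat between -0.007 and 0.007 m and z of block_mid in the frame of seat between 0.01 and 0.018 m and angle between the z axis of block_mid and the z axis of seat, either way round below 0.1 rad and angle between the x axis of block_mid and the x axis of seat, either way round below 0.15 rad and angle between block_mid's own z axis and vertical below 0.7 rad), for 2.5 s.
At the end, for the whole second after the job is handed in: Block flat on the seat, nipple up (within 7 mm along and across, 4 mm in height, 0.15 rad); the fingers hold the coupler (over 3 N) past the snap: plunger in over 9 mm, mouth 19 to 26 mm beyond the nipple's tip, within 5 mm of its axis (x and y), axes within 0.12 rad (all of step 2); the arm keeps its last pose, push and grip.
It fails at once if a bystander is moved by more than 4 cm (distance of any of jar_umber, mixing_cup, palette_dish, glass_cutter, mop_brush from where it was at the start of the episode above 0.04 m).
It also fails if it takes over 61 s, if anything falls off the work surface, if the arm or the gripper's body presses on something with over 40 N, if the wrist force passes 120 N, or if a joint passes its speed limit or range.

## Working session

There is one attempt and no reset: what is moved stays moved. The work goes in short steps, Python scripts to look and compute and a shell command to move; the robot and the scene stay as the last step left them, time stands still between calls to the robot, and variables do not carry over. Pictures are saved under pics/ and viewed, at most 10 in all, crops included, and the job is handed in when it is done.

```bash
ls; mkdir -p pics; cat > h.py <<'E'
import numpy as np, cv2
from bench import robot, vision
def snap(n):
    s=vision.snapshot(n); s['R']=np.array(s['R']); s['t']=np.array(s['t']); return s
def cloud(s):
    z=s['z_map']; v,u=np.mgrid[:z.shape[0],:z.shape[1]]
    c=np.stack([(u-s['cx'])/s['fx']*z,(v-s['cy'])/s['fy']*z,z],-1)
    w=(c-s['t'])@s['R']; w[z==0]=np.nan; return w
def save(n,im): cv2.imwrite('pics/'+n,im[...,::-1])
E
python3 - <<'E'
from h import *
ims=[]
for n in ("scene","top"):
    s=snap(n); np.savez('/tmp/'+n,**s); save(n+'0.png',s['color'])
    print(n,-s['R'].T@s['t'],s['fx'],s['R'].round(2).tolist())
print(robot.get_obs())
E
```

```text
pics
scene [0.22091928 0.66091682 0.83614011] 410.3614582156483 [[-0.88, -0.47, 0.02], [-0.34, 0.62, -0.71], [0.32, -0.63, -0.71]]
top [ 0.2814228  -0.02247084  1.56947906] 497.8789441221582 [[0.01, -1.0, -0.01], [-0.98, -0.01, -0.19], [0.19, 0.01, -0.98]]
{'time': 0.1, 'joint_positions': array([ 1.17788628e+00,  8.79063112e-02,  1.37206309e+00, -2.41144866e-05,
        1.68360390e+00, -1.03127480e-01]), 'qvel': array([-0.00046192, -0.00266322, -0.00240764, -0.0002856 , -0.00096871,
       -0.00090009]), 'joint_torque': array([ 1.41681263e-03, -3.41253483e+01, -3.03300440e+01,  7.19079422e-02,
        3.04622948e-02, -1.17747486e-04]), 'tool_pos': array([0.15700043, 0.52661222, 0.20442775]), 'ee_rot': array([-3.13962006e+00, -1.80057884e-04,  2.85180722e+00]), 'wrist_force': array([-0.86108311, -0.42250642, -0.32493647]), 'wrist_torque': array([0.01996078, 0.05615391, 0.02590778]), 'finger_force': 0.0, 'width': 0.09375761010737732}
```

View pics/scene0.png

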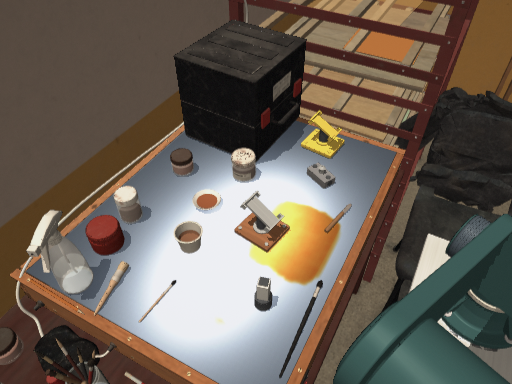

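View pics/top0.png

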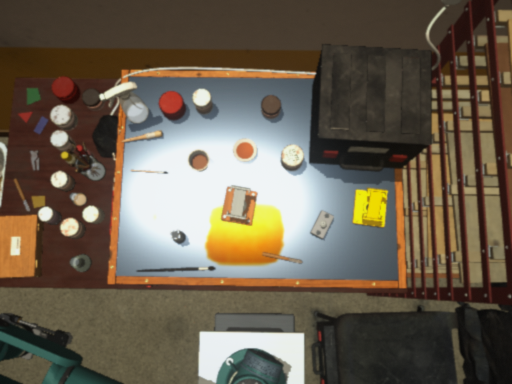

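The scene view shows the grey stand at (262,222), the block at (320,175) and an upright dark/bright part, probably the coupler, at (263,292). In the top view they are at (240,204), (322,224) and (179,237). The yellow stand at scene (322,135) / top (370,207) is the look-alike. The stand I want is the steel-and-wood one at top (240,204). I'll confirm this in enlarged crops.

```bash
python3 - <<'E'
from h import *
S=dict(np.load('/tmp/scene.npz'));T=dict(np.load('/tmp/top.npz'))
c=lambda im,u,v,r:cv2.resize(im[v-r:v+r,u-r:u+r],(260,260),interpolation=cv2.INTER_CUBIC)
row=lambda im,L:np.hstack([c(im,*l) for l in L])
save('crop.png',np.vstack([row(S['color'],[(262,222,36),(320,175,25),(263,292,25)]),row(T['color'],[(240,204,24),(322,224,24),(179,237,24)])]))
for s,n,L in((S,'s',[(262,222,36),(320,175,22),(263,292,25)]),(T,'t',[(240,204,24),(322,224,22),(179,237,18)])):
    w=cloud(s)
    for u,v,r in L:
        p=w[v-r:v+r,u-r:u+r].reshape(-1,3); p=p[p[:,2]>.008]
        print(n,u,v,len(p),p.min(0).round(3),p.max(0).round(3),np.median(p,0).round(3))
    print(np.nanmedian(w[230:250,240:250].reshape(-1,3),0))
E
```

```text
s 262 222 1638 [0.476 0.004 0.008] [0.599 0.106 0.104] [0.534 0.059 0.018]
s 320 175 444 [ 0.437 -0.336  0.008] [ 0.524 -0.176  0.052] [ 0.479 -0.206  0.026]
s 263 292 464 [0.416 0.216 0.009] [0.456 0.254 0.095] [0.43  0.244 0.055]
[0.56076095 0.0956799  0.00182484]
t 240 204 1122 [ 0.474 -0.026  0.008] [0.621 0.121 0.108] [0.535 0.043 0.019]
t 322 224 398 [ 0.423 -0.282  0.008] [ 0.553 -0.147  0.054] [ 0.477 -0.214  0.028]
t 179 237 174 [0.395 0.18  0.008] [0.482 0.288 0.099] [0.432 0.225 0.069]
[ 4.31491865e-01  2.56463566e-02 -7.54981216e-05]
```

View pics/crop.png

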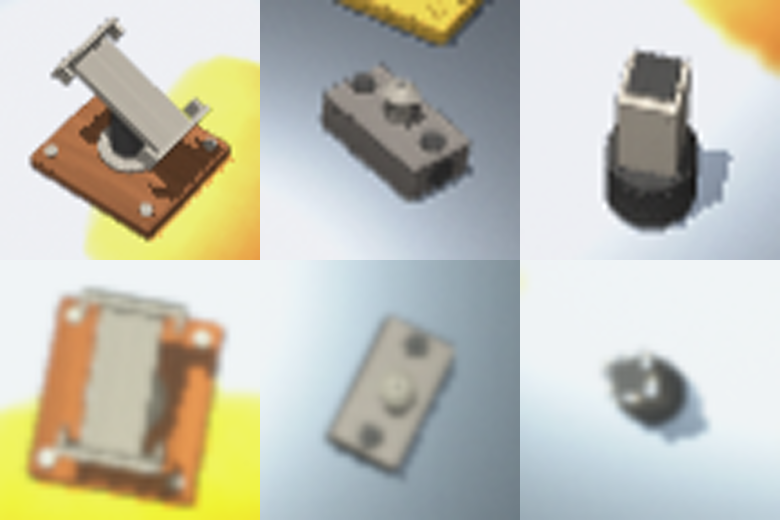

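The crops confirm all three: the grey steel seat on a wooden foot, the block with its nipple and two bolt heads, and the upright coupler with a dark socket and bright square grip. Next I'll measure their poses.

```bash
python3 - <<'E'
from h import *
S=dict(np.load('/tmp/scene.npz'));T=dict(np.load('/tmp/top.npz'))
def rect(p):
    (c,s,a)=cv2.minAreaRect((p[:,:2]*1000).astype(np.float32)); return np.round(c,1),np.round(s,1),round(a,1)
for n,s in(('s',S),('t',T)):
    w=cloud(s).reshape(-1,3); w=w[~np.isnan(w[:,0])]
    near=lambda c,r,z0,z1:w[(np.hypot(w[:,0]-c[0],w[:,1]-c[1])<r)&(w[:,2]>z0)&(w[:,2]<z1)]
    print(n,'block top',rect(near((.478,-.21),.052,.022,.034)))
    p=near((.478,-.21),.03,.036,.06);print('  nipple',len(p),p.mean(0).round(4),p[:,2].max())
    print('  foot',rect(near((.535,.047),.085,.011,.022)))
    p=near((.535,.055),.09,.045,.12)
    m=np.ones(len(p),bool)
    for _ in range(8):
        A=np.c_[p[:,:2],np.ones(len(p))];k=np.linalg.lstsq(A[m],p[m,2],rcond=None)[0]; m=abs(A@k-p[:,2])<.004
    d=np.degrees
    print('  seat',len(p),m.sum(),k,'slope',d(np.arctan(np.hypot(*k[:2]))),'dir',d(np.arctan2(k[1],k[0])),'rect',rect(p[m]),'z@',[k@[x,y,1] for x,y in((.535,.05),)])
    p=near((.432,.235),.04,.08,.1); print('  cap',len(p),rect(p),p.mean(0).round(4),p[:,2].max())
    p=near((.432,.235),.04,.045,.08); print('  grip',len(p),rect(p))
    p=near((.432,.235),.04,.008,.034); print('  sock',len(p),rect(p))
E
```

```text
s block top (array([ 480.2, -212.1]), array([46.4, 80.2]), 64.8)
  nipple 36 [ 0.4796 -0.2095  0.0461] 0.05192788246407069
  foot (array([538.3,  49.4]), array([ 99.7, 111. ]), 81.1)
  seat 658 456 [ 0.4574477  -0.08616785 -0.16508475] slope 24.961626250930074 dir -10.667612209612649 rect (array([538.6,  48.3]), array([59.3, 84.2]), 80.9) z@ [np.float64(0.07534137791218765)]
  cap 147 (array([435.3, 234.9]), array([25.6, 25.8]), 15.8) [0.434  0.2367 0.0889] 0.09487043501297211
  grip 114 (array([427.4, 238. ]), array([34.6, 18.6]), 60.0)
  sock 114 (array([433.2, 240.6]), array([38.4, 27.1]), 18.5)
t block top (array([ 480.3, -215.3]), array([44., 80.]), 62.8)
  nipple 43 [ 0.4785 -0.214   0.0469] 0.05437029366524053
  foot (array([536.9,  46.2]), array([ 99.4, 110. ]), 80.9)
  seat 440 269 [ 0.44677417 -0.04518326 -0.15993082] slope 24.18261207751194 dir -5.774814011757341 rect (array([538. ,  47.4]), array([58.6, 91.3]), 79.0) z@ [np.float64(0.07683420133409871)]
  cap 79 (array([435.3, 231.7]), array([27.7, 25.7]), 15.6) [0.4344 0.2314 0.0902] 0.09947355328078651
  grip 24 (array([431.6, 223.9]), array([15.9, 33.4]), 62.4)
  sock 32 (array([431.7, 240.1]), array([55. , 47.7]), 71.9)
```

```bash
cat >> h.py <<'E'
from scipy.spatial.transform import Rotation as Ro
def plan(pos,rot,yaw0=None):
    """total shift in present tool axes (mm), then turn (deg rotvec, tool axes)"""
    o=robot.get_obs(); R0=Ro.from_euler('xyz',o['ee_rot'])
    print('t',round(o['time'],2),'pos',o['tool_pos'].round(4),'w',round(o['width'],4),'F',o['wrist_force'].round(1),'ff',round(o['finger_force'],1))
    print('shift mm',(R0.inv().apply(np.array(pos)-o['tool_pos'])*1000).round(1),'turn deg',(R0.inv()*rot).as_rotvec(degrees=True).round(2))
down=lambda yaw:Ro.from_euler('xyz',[180,0,yaw],degrees=True)
SEAT=np.array([.5375,.0477,.078]); SY=-9.0
Rseat=Ro.from_euler('z',SY,degrees=True)*Ro.from_euler('y',-25,degrees=True)  # x up slope, z normal
tilt=Rseat*Ro.from_euler('xyz',[180,0,180],degrees=True)  # tool x down slope, tool z = -normal
E
python3 - <<'E'
from h import *
T=dict(np.load('/tmp/top.npz')); w=cloud(T)
p=w[40:175,305:430].reshape(-1,3);p=p[p[:,2]>.06];print('box',p.min(0),p.max(0))
print(Rseat.as_matrix().round(2).tolist())
plan([.48,-.2135,.205],down(153.5))
E
```

```text
box [ 0.6200821  -0.54101274  0.06001805] [ 1.02430447 -0.15020126  0.4298176 ]
[[0.9, 0.16, -0.42], [-0.14, 0.99, 0.07], [0.42, 0.0, 0.91]]
t 0.1 pos [0.157  0.5266 0.2044] w 0.0938 F [-0.9 -0.4 -0.3] ff 0.0
shift mm [-5.21e+02 -6.17e+02  6.00e-01] turn deg [-0.11 -0.    9.9 ]
```

```bash
python3 -m crank '[[0,[-31,-36.5,0],[0,0,0]]]' 2>&1 | head -5; python3 - <<'E'
from h import *
plan([.48,-.2135,.205],down(153.5))
E
```

```text
time: 0.2
tool_pos: [0.176, 0.4832, 0.2029]
ee_rot: [-3.139, -0.002, 2.857]
wrist_force: [1.9, 0.4, 0.8]
width: 0.0942
t 0.2 pos [0.176  0.4832 0.2029] w 0.0942 F [1.9 0.4 0.8] ff 0.0
shift mm [-487.6 -583.1   -1.5] turn deg [-0.16 -0.09 10.17]
```

That row was in millimetres by mistake. The 50 mm limit clamped it, so it did no harm. From here on I'll use metres.

```bash
python3 -m crank '[[0,[-0.031,-0.037,0],[0,0,0]],[0,[-0.031,-0.037,0],[0,0,0]],[0,[-0.031,-0.037,0],[0,0,0]],[0,[-0.031,-0.037,0],[0,0,0]],[0,[-0.031,-0.037,0],[0,0,0]],[0,[-0.031,-0.037,0],[0,0,0]],[0,[-0.031,-0.037,0],[0,0,0]],[0,[-0.031,-0.037,0],[0,0,0]]]' >/dev/null; python3 -m crank '[[0,[-0.031,-0.037,0],[0,0,0]],[0,[-0.031,-0.037,0],[0,0,0]],[0,[-0.031,-0.037,0],[0,0,0]],[0,[-0.031,-0.037,0],[0,0,0]],[0,[-0.031,-0.037,0],[0,0,0]],[0,[-0.031,-0.037,0],[0,0,5]],[0,[-0.020,-0.03,0],[0,0,5]],[0,[0,0,0],[0,0,0]]]'
python3 - <<'E'
from h import *
plan([.48,-.2135,.205],down(153.5))
s=snap('wrist');save('w1.png',s['color']);np.savez('/tmp/w1',**s)
w=cloud(s).reshape(-1,3);w=w[~np.isnan(w[:,0])]
p=w[(np.hypot(w[:,0]-.48,w[:,1]+.2135)<.06)&(w[:,2]>.022)&(w[:,2]<.034)]
print(len(p),cv2.minAreaRect((p[:,:2]*1000).astype(np.float32)) if len(p) else 0)
p=w[(np.hypot(w[:,0]-.48,w[:,1]+.2135)<.03)&(w[:,2]>.042)&(w[:,2]<.06)];print(p.mean(0),p[:,2].max())
E
```

```text
time: 1.8
tool_pos: [0.4527, -0.1781, 0.2039]
ee_rot: [-3.14, -0.002, 2.671]
wrist_force: [0.0, 1.0, -0.6]
width: 0.0937
finger_force: 0.0
t 1.8 pos [ 0.4527 -0.1781  0.2039] w 0.0937 F [ 0.   1.  -0.6] ff 0.0
shift mm [-40.4 -19.2  -1.2] turn deg [-0.07 -0.13 -0.46]
1535 ((478.38055419921875, -214.63233947753906), (43.764434814453125, 79.3904800415039), 63.07608413696289)
[ 0.47788761 -0.2140728   0.04745073] 0.05204450087992464
```

View pics/w1.png

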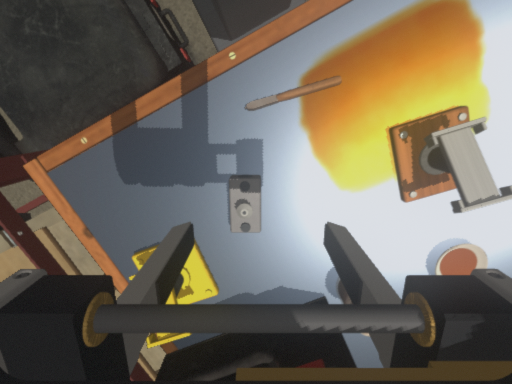

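```bash
python3 - <<'E'
from h import *
for n in('top','scene'):
    T=dict(np.load(f'/tmp/{n}.npz')); w=cloud(T); c=T['color'].astype(int)
    m=(c[...,0]>120)&(c[...,2]<80)&(abs(c[...,0]-c[...,1])<90)&(w[...,1]<-.22)&(w[...,0]>.4)
    p=w[m];p=p[p[:,2]>.005];print(p.min(0),p.max(0)); p=p[p[:,2]>.07];print(p.min(0),p.max(0))
plan([.479,-.2142,.005],down(153.2))
E
```

```text
[ 0.40054906 -0.70156573  0.00500146] [ 0.88705833 -0.31306744  0.59381329]
[ 0.40054906 -0.70156573  0.07025511] [ 0.88705833 -0.3370638   0.59381329]
[ 0.40800847 -1.41538123  0.00504343] [ 1.02389162 -0.30836446  0.36088714]
[ 0.40800847 -1.16982142  0.07007086] [ 0.88255049 -0.33766974  0.36088714]
t 1.85 pos [ 0.4524 -0.1758  0.2042] w 0.0941 F [-0.6  1.2 -0.2] ff 0.0
shift mm [-41.6 -22.3 199.1] turn deg [ 0.02 -0.16  0.03]
```

```bash
python3 -m crank '[[0,[-0.0416,-0.0223,0],[0,0,0]],[0,[0,0,0.045],[0,0,0]],[0,[0,0,0.045],[0,0,0]],[0,[0,0,0.04],[0,0,0]],[0,[0,0,0],[0,0,0]],[0,[0,0,0],[0,0,0]]]'
python3 - <<'E'
from h import *
plan([.479,-.2142,.005],down(153.2))
E
```

```text
time: 2.45
tool_pos: [0.4798, -0.2117, 0.0758]
ee_rot: [3.141, -0.001, 2.679]
wrist_force: [0.4, -0.7, 1.6]
width: 0.0939
finger_force: 0.0
t 2.45 pos [ 0.4798 -0.2117  0.0758] w 0.0939 F [ 0.4 -0.7  1.6] ff 0.0
shift mm [-0.5 -2.6 70.8] turn deg [ 0.03 -0.06  0.3 ]
```

```bash
python3 -m crank '[[0,[0,-0.0025,0.035],[0,0,0]],[0,[0,0,0.025],[0,0,0]],[0,[0,0,0.010],[0,0,0]],[0,[0,0,0],[0,0,0]],[0,[0,0,0],[0,0,0]],[1,[0,0,0],[0,0,0]],[1,[0,0,0],[0,0,0]],[1,[0,0,0],[0,0,0]]]'
python3 -m crank '[[1,[0,0,0],[0,0,0]],[1,[0,0,0],[0,0,0]],[1,[0,0,0],[0,0,0]],[1,[0,0,0],[0,0,0]]]'
python3 - <<'E'
from h import *
plan([.479,-.2142,.005],down(153.2))
E
```

```text
time: 3.25
tool_pos: [0.4794, -0.2155, 0.0064]
ee_rot: [-3.142, 0.002, 2.677]
wrist_force: [-0.2, -0.4, 0.0]
width: 0.0735
finger_force: 0.0
time: 3.65
tool_pos: [0.4789, -0.2147, 0.0054]
ee_rot: [3.141, -0.0, 2.677]
wrist_force: [-0.1, 1.0, 0.9]
width: 0.0441
finger_force: 30.0
t 3.65 pos [ 0.4789 -0.2147  0.0054] w 0.0441 F [-0.1  1.   0.9] ff 30.0
shift mm [0.2 0.5 0.4] turn deg [ 0.06 -0.02  0.19]
```

```bash
python3 -m crank '[[1,[0,0,-0.045],[0,0,0]],[1,[0,0,-0.05],[0,0,0]],[1,[0,0,-0.05],[0,0,0]],[1,[0,0,-0.05],[0,0,0]],[1,[0,0,0],[0,0,0]]]'
cat >> h.py <<'E'
def stand(w):
    w=w.reshape(-1,3); w=w[~np.isnan(w[:,0])]
    d=np.hypot(w[:,0]-.5375,w[:,1]-.0477)<.085
    p=w[d&(w[:,2]>.012)&(w[:,2]<.021)]
    if len(p)>50: print('foot',len(p),cv2.minAreaRect((p[:,:2]*1000).astype(np.float32)),p[:,2].mean())
    q=Rseat.inv().apply(w[d]-SEAT)
    m=(abs(q[:,2])<.012)&(abs(q[:,0])<.06)&(abs(q[:,1])<.04); q=q[m]
    f=q[(abs(q[:,0])<.03)&(abs(q[:,1])<.022)&(abs(q[:,2])<.006)]
    print('seat nom frame: x',np.percentile(q[:,0],[1,99]).round(4),'y mid',np.percentile(f[:,1],[1,99]).round(4),'z',f[:,2].mean().round(4),len(f),
      'tilt',np.linalg.lstsq(np.c_[f[:,:2],np.ones(len(f))],f[:,2],rcond=None)[0].round(3))
    return q
E
python3 - <<'E'
from h import *
for n in('scene','top','w1'):
    print(n); stand(cloud(dict(np.load(f'/tmp/{n}.npz'))))
plan(SEAT+Rseat.apply([0,0,.105]),tilt)
E
```

```text
time: 4.15
tool_pos: [0.4821, -0.2171, 0.2088]
ee_rot: [-3.14, 0.015, 2.677]
wrist_force: [0.9, -0.2, -3.0]
width: 0.0442
finger_force: 30.0
scene
foot 814 ((538.0010986328125, 49.4370002746582), (99.69081115722656, 110.44210815429688), 81.10806274414062) 0.015392483816377488
seat nom frame: x [-0.0457  0.047 ] y mid [-0.0178  0.0191] z -0.0012 314 tilt [-0.002 -0.013 -0.001]
top
foot 510 ((537.03466796875, 46.216651916503906), (99.2857437133789, 109.84198760986328), 80.74522399902344) 0.0163338998649421
seat nom frame: x [-0.046   0.0485] y mid [-0.0196  0.016 ] z -0.0 209 tilt [ 0.009  0.014 -0.   ]
w1
foot 3429 ((536.01708984375, 45.614341735839844), (99.69480895996094, 109.0984115600586), 80.67430114746094) 0.015440957495635586
seat nom frame: x [-0.0474  0.046 ] y mid [-0.0198  0.0157] z -0.0006 1881 tilt [ 0.     0.027 -0.001]
t 4.15 pos [ 0.4821 -0.2171  0.2088] w 0.0442 F [ 0.9 -0.2 -3. ] ff 30.0
shift mm [111.9 248.2  33.7] turn deg [ -4.03 -23.95 -17.27]
```

```bash
python3 -m crank '[[1,[0.019,0.041,0],[0,0,0]],[1,[0.019,0.041,0],[0,0,0]],[1,[0.019,0.041,0],[0,0,0]],[1,[0.019,0.041,0.01],[0,0,0]],[1,[0.018,0.041,0.01],[0,0,0]],[1,[0.018,0.042,0.01],[0,0,0]],[1,[0,0,0],[-1,-6,-4.3]],[1,[0,0,0],[-1,-6,-4.3]]]' | head -2
python3 -m crank '[[1,[0,0,0],[-1,-6,-4.3]],[1,[0,0,0],[-1,-6,-4.3]],[1,[0,0,0],[0,0,0]],[1,[0,0,0],[0,0,0]],[1,[0,0,0],[0,0,0]]]'
python3 - <<'E'
from h import *
plan(SEAT+Rseat.apply([0,0,.055]),tilt)
s=snap('wrist');save('w2.png',s['color'])
stand(cloud(s))
print(robot.get_obs()['joint_positions'].round(2))
E
```

```text
time: 4.95
tool_pos: [0.4881, 0.0572, 0.1661]
time: 5.45
tool_pos: [0.4901, 0.0557, 0.1707]
ee_rot: [3.135, 0.422, 2.979]
wrist_force: [1.0, -0.5, -3.8]
width: 0.0434
finger_force: 30.0
t 5.45 pos [0.4901 0.0557 0.1707] w 0.0434 F [ 1.  -0.5 -3.8] ff 30.0
shift mm [-5.1 -0.6 49.2] turn deg [ 0.23 -0.83 -0.28]
foot 3394 ((533.7025146484375, 47.01650619506836), (99.44603729248047, 105.41741180419922), 80.43106842041016) 0.015227904714450112
seat nom frame: x [-0.0486 -0.0212] y mid [-0.0186  0.0158] z -0.0005 278 tilt [ 0.006 -0.001 -0.   ]
[ 0.06 -0.34  1.88 -0.09  1.19 -1.34]
```

View pics/w2.png

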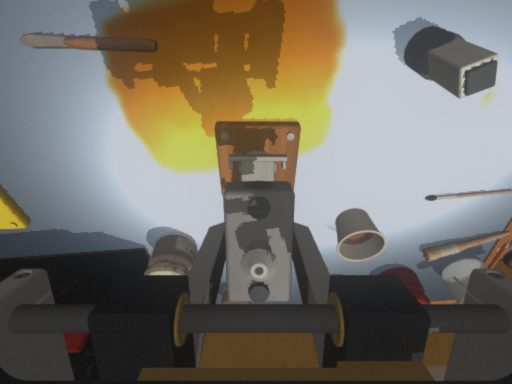

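```bash
sed -i 's/^SEAT=.*/SEAT=np.array([.5363,.0461,.0775]); SY=-9.2/' h.py; python3 - <<'E'
from h import *
s=snap('wrist'); w=cloud(s).reshape(-1,3);w=w[~np.isnan(w[:,0])]
o=robot.get_obs();R=Ro.from_euler('xyz',o['ee_rot'])
t=R.inv().apply(w-o['tool_pos'])
p=t[(abs(t[:,2]+.0226)<.004)&(abs(t[:,0])<.06)&(abs(t[:,1])<.04)]
print('block top in tool',len(p),p.min(0).round(4),p.max(0).round(4),p.mean(0).round(4),cv2.minAreaRect((p[:,:2]*1000).astype(np.float32)))
print('plane',np.linalg.lstsq(np.c_[p[:,:2],np.ones(len(p))],p[:,2],rcond=None)[0].round(3))
q=t[(t[:,2]<-.038)&(t[:,2]>-.05)&(abs(t[:,0])<.02)&(abs(t[:,1])<.014)];print('nip',q.mean(0),q[:,2].min(),len(q))
plan(SEAT+Rseat.apply([0,0,.055]),tilt)
w2=Rseat.inv().apply(w-SEAT); k=w2[(w2[:,0]<-.04)&(w2[:,0]>-.055)&(abs(w2[:,1])<.04)&(w2[:,2]>.0045)&(w2[:,2]<.012)];print('stop',len(k),k.min(0).round(4),k.max(0).round(4),np.median(k,0).round(4))
E
```

```text
block top in tool 6512 [-0.0398 -0.0343 -0.0266] [ 0.041   0.0333 -0.0186] [ 0.006  -0.0007 -0.0225] ((0.6002998352050781, -0.5086784362792969), (80.77316284179688, 67.60302734375), 0.22038587927818298)
plane [ 0.004  0.001 -0.022]
nip [ 0.00258561 -0.00065283 -0.04262058] -0.046870159037506125 973
t 5.55 pos [0.4906 0.0556 0.1712] w 0.0436 F [-0.2 -0.3 -4.2] ff 30.0
shift mm [-3.3 -2.4 49.6] turn deg [ 0.32 -0.77 -0.09]
stop 358 [-0.0476 -0.0292  0.0045] [-0.04    0.0311  0.0103] [-0.0448  0.0005  0.0082]
```

```bash
python3 -m crank '[[1,[-0.004,-0.002,0.02],[0.3,-0.7,0]],[1,[0,0,0.03],[0,0,0]],[1,[0,0,0.02],[0,0,0]],[1,[0,0,0],[0,0,0]],[1,[0,0,0],[0,0,0]]]' |head -2
python3 - <<'E'
from h import *
plan(SEAT+Rseat.apply([0.001,.0003,.0055]),tilt)
E
```

```text
time: 6.05
tool_pos: [0.5221, 0.0485, 0.1087]
t 6.05 pos [0.5221 0.0485 0.1087] w 0.0439 F [-0.1  0.6 -2.7] ff 30.0
shift mm [-0.9  0.2 28.9] turn deg [ 0.01 -0.11 -0.05]
```

```bash
python3 -m crank '[[1,[-0.001,0,0.012],[0,0,0]],[1,[0,0,0.009],[0,0,0]],[1,[0,0,0.004],[0,0,0]],[1,[0,0,0],[0,0,0]],[1,[0,0,0],[0,0,0]]]'
python3 - <<'E'
from h import *
plan(SEAT+Rseat.apply([0.001,.0003,.0055]),tilt)
E
```

```text
time: 6.55
tool_pos: [0.5328, 0.0469, 0.0863]
ee_rot: [3.141, 0.435, 2.981]
wrist_force: [0.3, -0.7, -3.5]
width: 0.0441
finger_force: 30.0
t 6.55 pos [0.5328 0.0469 0.0863] w 0.0441 F [ 0.3 -0.7 -3.5] ff 30.0
shift mm [-0.5  0.   4. ] turn deg [ 0.03 -0.06 -0.01]
```

Four millimetres remain and there is no contact yet, so I'll press down in small steps.

```bash
python3 -m crank '[[1,[0,0,0.002],[0,0,0]],[1,[0,0,0.001],[0,0,0]],[1,[0,0,0],[0,0,0]]]' | grep -E 'pos|force'
python3 -m crank '[[1,[0,0,0.001],[0,0,0]],[1,[0,0,0],[0,0,0]],[1,[0,0,0],[0,0,0]]]'| grep -E 'pos|force'
python3 - <<'E'
from h import *
plan(SEAT+Rseat.apply([0.001,.0003,.0055]),tilt)
E
```

```text
tool_pos: [0.534, 0.0467, 0.0836]
wrist_force: [-0.7, -0.5, -4.4]
finger_force: 30.0
tool_pos: [0.5345, 0.0467, 0.0826]
wrist_force: [0.8, -0.4, -4.2]
finger_force: 30.0
t 7.15 pos [0.5345 0.0467 0.0826] w 0.0435 F [ 0.8 -0.4 -4.2] ff 30.0
shift mm [-0.5  0.  -0. ] turn deg [ 0.03 -0.06 -0.01]
```

```bash
python3 -m crank '[[1,[0,0,0.001],[0,0,0]],[1,[0,0,0],[0,0,0]],[1,[0,0,0],[0,0,0]]]' | grep -E 'pos|force'
python3 -m crank '[[1,[0,0,0.001],[0,0,0]],[1,[0,0,0],[0,0,0]],[1,[0,0,0],[0,0,0]]]'| grep -E 'pos|force'
```

```text
tool_pos: [0.5347, 0.0467, 0.0825]
wrist_force: [-6.2, 0.5, 1.8]
finger_force: 30.0
tool_pos: [0.5347, 0.0466, 0.0825]
wrist_force: [-11.5, 1.1, 7.2]
finger_force: 30.0
```

```bash
python3 -m crank '[[1,[0,0,-0.0013],[0,0,0]],[1,[0,0,0],[0,0,0]],[0,[0,0,0],[0,0,0]],[0,[0,0,0],[0,0,0]],[0,[0,0,0],[0,0,0]],[0,[0,0,0],[0,0,0]],[0,[0,0,0],[0,0,0]],[0,[0,0,0],[0,0,0]]]'
python3 - <<'E'
from h import *
s=snap('wrist'); w=Rseat.inv().apply(cloud(s).reshape(-1,3)-SEAT)
np.savez('/tmp/w3',**s)
p=w[(abs(w[:,2]-.028)<.005)&(abs(w[:,0])<.05)&(abs(w[:,1])<.03)]
print(len(p),p.mean(0),cv2.minAreaRect((p[:,:2]*1000).astype(np.float32)))
print(np.linalg.lstsq(np.c_[p[:,:2],np.ones(len(p))],p[:,2],rcond=None)[0].round(4))
save('w3.png',s['color'])
E
```

```text
time: 8.55
tool_pos: [0.5349, 0.0466, 0.0821]
ee_rot: [3.141, 0.435, 2.981]
wrist_force: [-0.9, -0.3, -0.3]
width: 0.0883
finger_force: 0.0
6503 [-0.00530142 -0.00029999  0.02788913] ((0.617431640625, -0.2269744873046875), (44.25242233276367, 80.90348815917969), 89.90833282470703)
[ 0.005  -0.0013  0.0279]
```

View pics/w3.png

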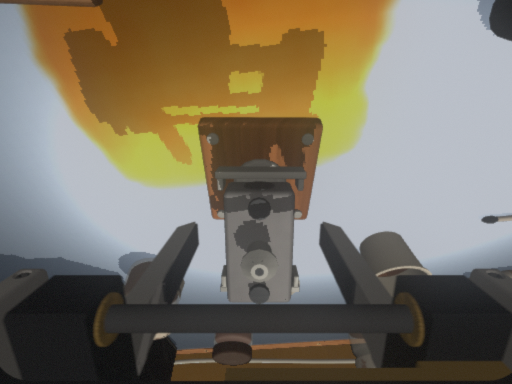

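The block sits flat between the stops, with the nipple up at (260,270) and the lower stop at (260,173). It is let go. I'll retract and measure the nipple.

```bash
python3 -m crank '[[0,[0,0,-0.02],[0,0,0]],[0,[0,0,-0.04],[0,0,0]],[0,[0,0,-0.05],[0,0,0]],[0,[0,0,-0.02],[0,0,0]],[0,[0,0,0],[0,0,0]],[0,[0,0,0],[0,0,0]]]' | head -2
cat >> h.py <<'E'
def block(s):
    w=Rseat.inv().apply(cloud(s).reshape(-1,3)-SEAT)
    p=w[(abs(w[:,2]-.028)<.005)&(abs(w[:,0])<.05)&(abs(w[:,1])<.03)]
    print('block',len(p),cv2.minAreaRect((p[:,:2]*1000).astype(np.float32)),np.linalg.lstsq(np.c_[p[:,:2],np.ones(len(p))],p[:,2],rcond=None)[0].round(4))
    q=w[(w[:,2]>.0475)&(w[:,2]<.056)&(abs(w[:,0])<.02)&(abs(w[:,1])<.02)];print('nipple tip',len(q),q.mean(0).round(4),cv2.minAreaRect((q[:,:2]*1000).astype(np.float32))[:2],np.percentile(q[:,2],95).round(4))
E
python3 - <<'E'
from h import *
s=snap('wrist');np.savez('/tmp/w4',**s);stand(cloud(s));block(s)
t=snap('top');block(t); block(snap('scene'))
plan([.4353,.2335,.2],down(195.7))
E
```

```text
time: 9.2
tool_pos: [0.4806, 0.0553, 0.1993]
foot 3128 ((535.574462890625, 46.77541732788086), (99.47869873046875, 108.9956283569336), 80.67982482910156) 0.015224766958360125Traceback (most recent call last):
  File "<stdin>", line 2, in <module>
  File "h.py", line 28, in stand
    print('seat nom frame: x',np.percentile(q[:,0],[1,99]).round(4),'y mid',np.percentile(f[:,1],[1,99]).round(4),'z',f[:,2].mean().round(4),len(f),
                                                                            ~~~~~~~~~~~~~^^^^^^^^^^^^^^^
    return _quantile_unchecked(
        a, q, axis, out, overwrite_input, method, keepdims, weights)
    return _ureduce(a,
                    func=_quantile_ureduce_func,
    ...<5 lines>...
                    overwrite_input=overwrite_input,
                    method=method)
    r = func(a, **kwargs)
    result = _quantile(arr,
                       quantiles=q,
    ...<2 lines>...
                       out=out,
                       weights=wgt)
    slices_having_nans = np.isnan(arr[-1, ...])
                                  ~~~^^^^^^^^^
IndexError: index -1 is out of bounds for axis 0 with size 0
```

```bash
python3 - <<'E'
from h import *
for n in('wrist','top','scene'): print(n);block(snap(n))
plan([.4353,.2335,.2],down(195.7))
E
```

```text
wrist
block 2404 ((0.9831504821777344, -0.36417388916015625), (44.00717544555664, 81.28739929199219), 89.84906768798828) [ 0.0039 -0.0046  0.0279]
nipple tip 185 [ 0.0001 -0.0003  0.0497] ((0.7555694580078125, -0.4413156509399414), (15.551926612854004, 17.612163543701172)) 0.0516
top
block 289 ((2.7617340087890625, -0.44780540466308594), (80.25782012939453, 43.785423278808594), 0.48556625843048096) [-0.0056  0.019   0.0281]
nipple tip 17 [0.0021 0.0003 0.0511] ((1.7730369567871094, 0.12596511840820312), (13.64356517791748, 11.387262344360352)) 0.055
scene
block 428 ((2.0834732055664062, 1.8227729797363281), (80.15235900878906, 45.99897384643555), 0.47796812653541565) [-0.0005 -0.0211  0.0271]
nipple tip 19 [0.0026 0.003  0.0496] ((2.182039737701416, 3.1816444396972656), (9.511579513549805, 10.169801712036133)) 0.051
t 9.4 pos [0.4799 0.0551 0.1971] w 0.0943 F [-0.1 -0.   0.4] ff 0.0
shift mm [ 64.7 168.9 -33.1] turn deg [ -5.39  24.28 -24.52]
```

```bash
python3 -m crank '[[0,[0.016,0.042,-0.008],[0,0,0]],[0,[0.016,0.042,-0.008],[0,0,0]],[0,[0.016,0.042,-0.008],[0,0,0]],[0,[0.016,0.042,-0.008],[0,0,0]],[0,[0,0,0],[-1.1,4.86,-4.9]],[0,[0,0,0],[-1.1,4.86,-4.9]],[0,[0,0,0],[-1.1,4.86,-4.9]],[0,[0,0,0],[-1.1,4.86,-4.9]]]' | head -2
python3 -m crank '[[0,[0,0,0],[-1.1,4.86,-4.9]],[0,[0,0,0],[0,0,0]],[0,[0,0,0],[0,0,0]],[0,[0,0,0],[0,0,0]]]' | head -3
python3 - <<'E'
from h import *
s=snap('wrist');np.savez('/tmp/w5',**s);save('w5.png',s['color'])
w=cloud(s).reshape(-1,3);w=w[~np.isnan(w[:,0])]
d=w[np.hypot(w[:,0]-.435,w[:,1]-.235)<.05]
p=d[(d[:,2]>.082)&(d[:,2]<.1)];print('cap',len(p),cv2.minAreaRect((p[:,:2]*1000).astype(np.float32)),p.mean(0))
p=p[p[:,2]<.0895];print('grip top',len(p),cv2.minAreaRect((p[:,:2]*1000).astype(np.float32)))
p=d[(d[:,2]>.03)&(d[:,2]<.039)];print('sock',len(p),cv2.minAreaRect((p[:,:2]*1000).astype(np.float32)),cv2.minEnclosingCircle((p[:,:2]*1000).astype(np.float32)))
plan([.4353,.2335,.2],down(195.7))
E
```

```text
time: 10.2
tool_pos: [0.4366, 0.2329, 0.2008]
time: 10.6
tool_pos: [0.4363, 0.2326, 0.2013]
ee_rot: [3.141, 0.004, -2.868]
cap 513 ((433.5130920410156, 232.46116638183594), (25.36233139038086, 25.009090423583984), 15.224990844726562) [0.43248511 0.23205328 0.08941765]
grip top 213 ((433.5130920410156, 232.46116638183594), (25.36233139038086, 25.009090423583984), 15.224990844726562)
sock 225 ((429.71697998046875, 231.47903442382812), (30.47355079650879, 39.274864196777344), 15.443633079528809) ((433.9737243652344, 232.5790557861328), 19.814254760742188)
t 10.65 pos [0.4362 0.2326 0.2017] w 0.0941 F [ 0.   0.1 -0. ] ff 0.0
shift mm [0.6 1.1 1.7] turn deg [0.04 0.27 0.  ]
```

View pics/w5.png

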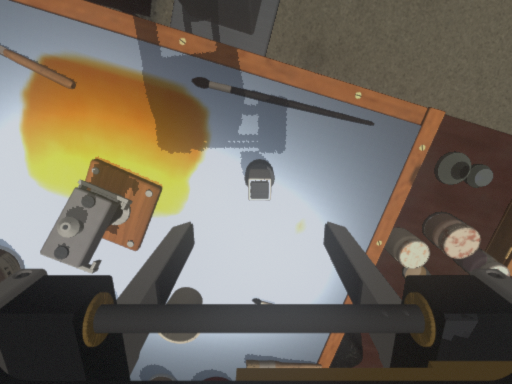

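```bash
python3 - <<'E'
from h import *
plan([.4338,.2325,.044],down(195.3))
E
python3 -m crank '[[0,[0.0023,0.0005,0.03],[0,0.25,0.3]],[0,[0,0,0.045],[0,0,0]],[0,[0,0,0.045],[0,0,0]],[0,[0,0,0.025],[0,0,0]],[0,[0,0,0.01],[0,0,0]],[0,[0,0,0],[0,0,0]],[0,[0,0,0],[0,0,0]]]'
python3 - <<'E'
from h import *
plan([.4338,.2325,.044],down(195.3))
E
```

```text
t 10.65 pos [0.4362 0.2326 0.2017] w 0.0941 F [ 0.   0.1 -0. ] ff 0.0
shift mm [  3.1   0.4 157.7] turn deg [0.04 0.27 0.4 ]
time: 11.35
tool_pos: [0.4357, 0.2332, 0.0489]
ee_rot: [3.14, 0.004, -2.872]
wrist_force: [0.0, -0.6, 0.1]
width: 0.0939
finger_force: 0.0
t 11.35 pos [0.4357 0.2332 0.0489] w 0.0939 F [ 0.  -0.6  0.1] ff 0.0
shift mm [ 2.1 -0.2  4.9] turn deg [0.07 0.21 0.13]
```

```bash
python3 -m crank '[[0,[0.002,0,0.005],[0,0.2,0]],[0,[0,0,0],[0,0,0]],[1,[0,0,0],[0,0,0]],[1,[0,0,0],[0,0,0]],[1,[0,0,0],[0,0,0]],[1,[0,0,0],[0,0,0]],[1,[0,0,0],[0,0,0]],[1,[0,0,0],[0,0,0]]]'
python3 -m crank '[[1,[0,0,0],[0,0,0]],[1,[0,0,0],[0,0,0]],[1,[0,0,0],[0,0,0]]]'
python3 - <<'E'
from h import *
plan([.4338,.2325,.044],down(195.3))
E
```

```text
time: 12.15
tool_pos: [0.4328, 0.2321, 0.042]
ee_rot: [3.141, -0.003, -2.873]
wrist_force: [0.1, 0.3, -0.0]
width: 0.0495
finger_force: 0.0
time: 12.45
tool_pos: [0.4327, 0.2322, 0.042]
ee_rot: [3.141, -0.003, -2.872]
wrist_force: [0.9, -1.3, -1.8]
width: 0.0256
finger_force: 29.9
t 12.45 pos [0.4327 0.2322 0.042 ] w 0.0256 F [ 0.9 -1.3 -1.8] ff 29.9
shift mm [-1.1  0.  -2. ] turn deg [ 0.06 -0.19  0.12]
```

```bash
python3 -m crank '[[1,[0,0,-0.04],[0,0,0]],[1,[0,0,-0.05],[0,0,0]],[1,[0,0,-0.05],[0,0,0]],[1,[0,0,-0.05],[0,0,0]],[1,[0,0,0],[0,0,0]],[1,[0,0,0],[0,0,0]]]' 
python3 - <<'E'
from h import *
plan(SEAT+Rseat.apply([-.0003,-.0004,.14]),tilt)
s=snap('wrist');w=cloud(s).reshape(-1,3);w=w[~np.isnan(w[:,0])]
o=robot.get_obs();R=Ro.from_euler('xyz',o['ee_rot']);t=R.inv().apply(w-o['tool_pos'])
for a,b in((-.05,-.042),(.0,.008),(.03,.045)):
    p=t[(t[:,2]>a)&(t[:,2]<b)&(abs(t[:,0])<.03)&(abs(t[:,1])<.024)]
    if len(p): print(a,b,len(p),p.min(0).round(4),p.max(0).round(4))
E
```

```text
time: 13.05
tool_pos: [0.4337, 0.2322, 0.2325]
ee_rot: [3.14, -0.002, -2.873]
wrist_force: [-0.1, 1.0, -2.7]
width: 0.0256
finger_force: 30.0
t 13.05 pos [0.4337 0.2322 0.2325] w 0.0256 F [-0.1  1.  -2.7] ff 30.0
shift mm [   4.7 -182.3   28.1] turn deg [  5.41 -24.72  24.21]
-0.05 -0.042 1178 [-0.0153 -0.0239 -0.05  ] [ 0.0116  0.024  -0.042 ]
0.0 0.008 437 [ 0.0054 -0.0183  0.0001] [0.0173 0.0174 0.008 ]
0.03 0.045 143 [ 0.0048 -0.0183  0.03  ] [0.0173 0.0183 0.0404]
```

```bash
python3 -m crank '[[1,[0.001,-0.045,0],[0,0,0]],[1,[0.001,-0.045,0],[0,0,0]],[1,[0.001,-0.045,0.01],[0,0,0]],[1,[0.001,-0.047,0.01],[0,0,0]],[1,[0,0,0.008],[1.08,-4.94,4.84]],[1,[0,0,0],[1.08,-4.94,4.84]],[1,[0,0,0],[1.08,-4.94,4.84]],[1,[0,0,0],[1.08,-4.94,4.84]]]' | head -2
python3 -m crank '[[1,[0,0,0],[1.08,-4.94,4.84]],[1,[0,0,0],[0,0,0]],[1,[0,0,0],[0,0,0]],[1,[0,0,0],[0,0,0]]]'
python3 - <<'E'
from h import *
plan(SEAT+Rseat.apply([-.0009,-.0003,.112]),tilt)
s=snap('wrist');save('w6.png',s['color']);block(s)
w=cloud(s).reshape(-1,3);w=w[~np.isnan(w[:,0])]
o=robot.get_obs();R=Ro.from_euler('xyz',o['ee_rot']);t=R.inv().apply(w-o['tool_pos'])
for a,b in((-.043,-.047),(.003,.01),(.03,.045)):
    p=t[(t[:,2]>min(a,b))&(t[:,2]<max(a,b))&(abs(t[:,0])<.03)&(abs(t[:,1])<.024)]
    if len(p): print(a,b,len(p),p.min(0).round(4),p.max(0).round(4))
E
```

```text
time: 13.9
tool_pos: [0.4758, 0.0549, 0.1993]
time: 14.3
tool_pos: [0.4779, 0.0554, 0.2029]
ee_rot: [-3.14, 0.432, 2.983]
wrist_force: [0.4, -0.5, -2.7]
width: 0.0257
finger_force: 30.0
t 14.3 pos [0.4779 0.0554 0.2029] w 0.0257 F [ 0.4 -0.5 -2.7] ff 30.0
shift mm [ 0.2 -0.1 26.7] turn deg [-0.05 -0.26  0.1 ]
block 1483 ((-12.910823822021484, -0.4842796325683594), (44.214263916015625, 53.664119720458984), 89.17918395996094) [-0.0099 -0.0044  0.0276]
nipple tip 30 [-0.0054 -0.0009  0.0484] ((-5.439141273498535, -0.4139256477355957), (3.3592803478240967, 12.476966857910156)) 0.0495
-0.043 -0.047 866 [-0.0135 -0.0238 -0.047 ] [ 0.0128  0.0239 -0.043 ]
0.003 0.01 424 [ 0.0074 -0.0182  0.003 ] [0.0193 0.0169 0.0099]
0.03 0.045 204 [ 0.0045 -0.0192  0.03  ] [0.0191 0.0179 0.0419]
```

View pics/w6.png

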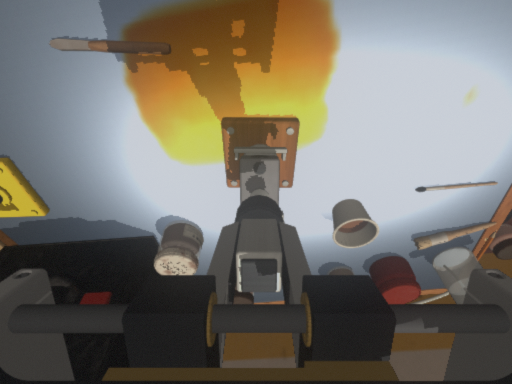

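```bash
python3 -m crank '[[1,[-0.0007,0,0.02],[0,-0.2,0]],[1,[0,0,0.016],[0,0,0]],[1,[0,0,0.004],[0,0,0]],[1,[0,0,0],[0,0,0]],[1,[0,0,0],[0,0,0]]]'
python3 - <<'E'
from h import *
plan(SEAT+Rseat.apply([0,-.0002,.070]),tilt)
E
```

```text
time: 14.85
tool_pos: [0.4958, 0.0526, 0.1687]
ee_rot: [-3.141, 0.439, 2.981]
wrist_force: [0.2, -0.2, -2.3]
width: 0.026
finger_force: 30.0
t 14.85 pos [0.4958 0.0526 0.1687] w 0.026 F [ 0.2 -0.2 -2.3] ff 30.0
shift mm [ 1.4 -0.1 30. ] turn deg [-0.03  0.14  0.02]
```

```bash
python3 -m crank '[[1,[0.0012,0,0.008],[0,0.1,0]],[1,[0,0,0.006],[0,0,0]],[1,[0,0,0],[0,0,0]],[1,[0,0,0],[0,0,0]]]'
python3 - <<'E'
from h import *
plan(SEAT+Rseat.apply([0,-.0002,.070]),tilt)
E
```

```text
time: 15.25
tool_pos: [0.4998, 0.052, 0.1544]
ee_rot: [-3.141, 0.436, 2.982]
wrist_force: [-0.5, 0.6, -1.8]
width: 0.0258
finger_force: 30.0
t 15.25 pos [0.4998 0.052  0.1544] w 0.0258 F [-0.5  0.6 -1.8] ff 30.0
shift mm [-1.1 -0.1 15.3] turn deg [-0.04 -0.04  0.04]
```

```bash
python3 -m crank '[[1,[-0.0006,0,0.002],[0,0,0]],[1,[0,0,0],[0,0,0]],[1,[0,0,0],[0,0,0]],[1,[0,0,0],[0,0,0]],[1,[0,0,0],[0,0,0]]]' >/dev/null
python3 - <<'E'
from h import *
plan(SEAT+Rseat.apply([0,-.0002,.070]),tilt)
E
```

```text
t 15.75 pos [0.5013 0.0518 0.1533] w 0.0258 F [ 0.1  0.8 -2.9] ff 30.0
shift mm [-0.1 -0.2 13.6] turn deg [-0.03  0.01  0.03]
```

Centred, with 13.6 mm to go and the plunger about to touch. I'll press in steps.

```bash
python3 -m crank '[[1,[0,0,0.003],[0,0,0]],[1,[0,0,0.002],[0,0,0]],[1,[0,0,0],[0,0,0]],[1,[0,0,0],[0,0,0]]]' | grep -E 'pos|force'
python3 -m crank '[[1,[0,0,0.002],[0,0,0]],[1,[0,0,0.002],[0,0,0]],[1,[0,0,0],[0,0,0]],[1,[0,0,0],[0,0,0]]]' | grep -E 'pos|force'
python3 - <<'E'
from h import *
plan(SEAT+Rseat.apply([0,-.0002,.070]),tilt)
E
```

```text
tool_pos: [0.5036, 0.0515, 0.1497]
wrist_force: [-4.7, 0.5, 2.7]
finger_force: 30.0
tool_pos: [0.5055, 0.0512, 0.1457]
wrist_force: [-3.3, 1.1, 1.2]
finger_force: 30.0
t 16.55 pos [0.5055 0.0512 0.1457] w 0.026 F [-3.3  1.1  1.2] ff 30.0
shift mm [ 0.6 -0.3  4.9] turn deg [-0.01  0.08  0.03]
```

```bash
python3 -m crank '[[1,[0,0,0.002],[0,0,0]],[1,[0,0,0.002],[0,0,0]],[1,[0,0,0],[0,0,0]],[1,[0,0,0],[0,0,0]]]' | grep -E 'pos|force'
python3 -m crank '[[1,[0,0,0.001],[0,0,0]],[1,[0,0,0.001],[0,0,0]],[1,[0,0,0],[0,0,0]],[1,[0,0,0],[0,0,0]]]' | grep -E 'pos|force'
python3 - <<'E'
from h import *
plan(SEAT+Rseat.apply([0,-.0002,.070]),tilt)
E
```

```text
tool_pos: [0.5071, 0.051, 0.1422]
wrist_force: [-4.6, 1.7, 5.1]
finger_force: 30.0
tool_pos: [0.5077, 0.0509, 0.1411]
wrist_force: [-7.2, 0.9, 7.9]
finger_force: 30.0
t 17.35 pos [0.5077 0.0509 0.1411] w 0.0261 F [-7.2  0.9  7.9] ff 30.0
shift mm [ 0.6 -0.3 -0.2] turn deg [-0.01  0.07  0.02]
```

```bash
python3 -m crank '[[1,[0,0,0.001],[0,0,0]],[1,[0,0,0],[0,0,0]],[1,[0,0,0],[0,0,0]]]' | grep -E 'pos|force'
python3 -m crank '[[1,[0,0,0.001],[0,0,0]],[1,[0,0,0],[0,0,0]],[1,[0,0,0],[0,0,0]],[1,[0,0,0],[0,0,0]]]' | grep -E 'pos|force'
python3 - <<'E'
from h import *
plan(SEAT+Rseat.apply([0,-.0002,.070]),tilt)
s=snap('scene');c=s['color'][170:270,205:325];save('s7.png',cv2.resize(c,(720,600),interpolation=cv2.INTER_CUBIC))
w=cloud(snap('wrist')).reshape(-1,3);w=w[~np.isnan(w[:,0])]
o=robot.get_obs();R=Ro.from_euler('xyz',o['ee_rot']);t=R.inv().apply(w-o['tool_pos'])
for a,b in((-.047,-.043),(.003,.01),(.03,.045)):
    p=t[(t[:,2]>a)&(t[:,2]<b)&(abs(t[:,0])<.03)&(abs(t[:,1])<.024)]
    if len(p): print(a,b,len(p),p.min(0).round(4),p.max(0).round(4))
E
```

```text
tool_pos: [0.5079, 0.0509, 0.1411]
wrist_force: [-13.2, 1.7, 12.8]
finger_force: 30.0
tool_pos: [0.5081, 0.0509, 0.1411]
wrist_force: [-17.7, 1.7, 17.5]
finger_force: 30.0
t 18.05 pos [0.5081 0.0509 0.1411] w 0.0263 F [-17.7   1.7  17.5] ff 30.0
shift mm [ 0.9 -0.4 -0.3] turn deg [-0.01  0.07  0.02]
-0.047 -0.043 859 [-0.0135 -0.024  -0.047 ] [ 0.0123  0.0239 -0.043 ]
0.003 0.01 423 [ 0.0065 -0.019   0.003 ] [0.0188 0.0176 0.0099]
0.03 0.045 1157 [-0.0071 -0.0225  0.03  ] [0.03   0.0215 0.045 ]
```

View pics/s7.png

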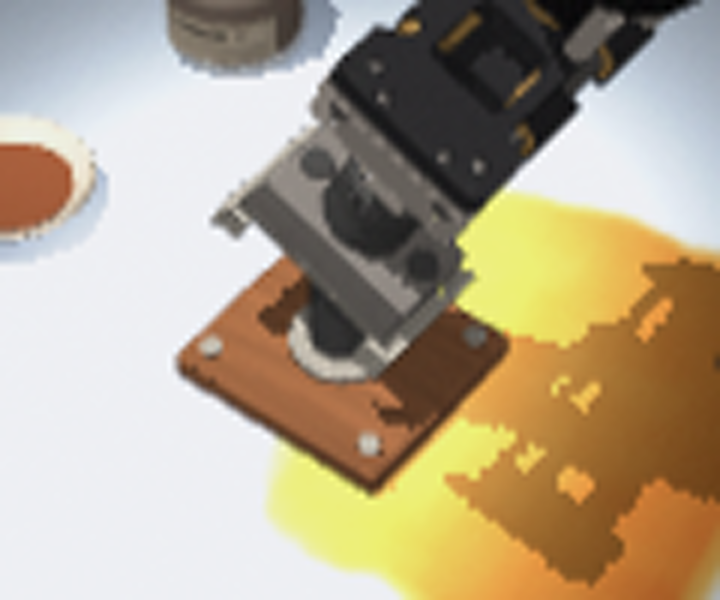

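The crop shows the coupler's rim down on the block top near (370,235), with the block flat on the seat. The push rises without any further travel, so it's home. I'll relieve the small sideways push and hold for over 3 s.

```bash
for i in 1; do :; done; python3 -m crank '[[1,[0.0005,0,0],[0,0,0]],[1,[0,0,0],[0,0,0]],[1,[0,0,0],[0,0,0]],[1,[0,0,0],[0,0,0]],[1,[0,0,0],[0,0,0]],[1,[0,0,0],[0,0,0]],[1,[0,0,0],[0,0,0]],[1,[0,0,0],[0,0,0]]]' | grep -E 'pos|force'
python3 -m crank '[[1,[0,0,0],[0,0,0]],[1,[0,0,0],[0,0,0]],[1,[0,0,0],[0,0,0]],[1,[0,0,0],[0,0,0]],[1,[0,0,0],[0,0,0]],[1,[0,0,0],[0,0,0]],[1,[0,0,0],[0,0,0]],[1,[0,0,0],[0,0,0]]]' >/dev/null
python3 -m crank '[[1,[0,0,0],[0,0,0]],[1,[0,0,0],[0,0,0]],[1,[0,0,0],[0,0,0]],[1,[0,0,0],[0,0,0]],[1,[0,0,0],[0,0,0]],[1,[0,0,0],[0,0,0]],[1,[0,0,0],[0,0,0]],[1,[0,0,0],[0,0,0]]]' >/dev/null
python3 -m crank '[[1,[0,0,0],[0,0,0]],[1,[0,0,0],[0,0,0]],[1,[0,0,0],[0,0,0]],[1,[0,0,0],[0,0,0]],[1,[0,0,0],[0,0,0]],[1,[0,0,0],[0,0,0]],[1,[0,0,0],[0,0,0]],[1,[0,0,0],[0,0,0]]]' >/dev/null
python3 -m crank '[[1,[0,0,0],[0,0,0]],[1,[0,0,0],[0,0,0]],[1,[0,0,0],[0,0,0]],[1,[0,0,0],[0,0,0]],[1,[0,0,0],[0,0,0]],[1,[0,0,0],[0,0,0]],[1,[0,0,0],[0,0,0]],[1,[0,0,0],[0,0,0]]]'
python3 - <<'E'
from h import *
plan(SEAT+Rseat.apply([0,-.0002,.070]),tilt); block(snap('top')); block(snap('wrist'))
E
```

```text
tool_pos: [0.508, 0.0509, 0.141]
wrist_force: [-16.2, 1.7, 17.4]
finger_force: 30.0
time: 22.15
tool_pos: [0.508, 0.0509, 0.1411]
ee_rot: [-3.141, 0.439, 2.981]
wrist_force: [-15.3, 2.5, 16.9]
width: 0.0259
finger_force: 30.0
t 22.15 pos [0.508  0.0509 0.1411] w 0.0259 F [-15.3   2.5  16.9] ff 30.0
shift mm [ 0.9 -0.4 -0.3] turn deg [-0.    0.13  0.02]
block 110 ((18.0126895904541, -0.5142765045166016), (51.30415344238281, 43.36216354370117), 0.13100166618824005) [ 0.0218 -0.0091  0.0266]
nipple tip 4 [ 0.0132 -0.0165  0.0495] ((13.05058479309082, -16.681432723999023), (10.803084373474121, 2.0324795246124268)) 0.0505
block 1729 ((-15.61509895324707, -0.6112689971923828), (47.913902282714844, 44.38667678833008), 1.0001376867294312) [-0.0016 -0.0012  0.0279]
nipple tip 138 [-0.0143 -0.0001  0.0524] ((-11.649937629699707, -0.3287811279296875), (36.967063903808594, 12.662757873535156)) 0.0556
```

```bash
python3 -c "
from bench import robot
print(robot.close_job())"
```

```text
the job is handed in; nothing more can be done
None
```

I handed the job in with the block flat on the sloped seat, nipple up, and the gripper still holding the coupler pressed home; it had been held over 3 s. The hand-in gave no verdict, and no bystander was deliberately touched, though I didn't re-measure them.

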